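Point out the open canister and the lid that belongs to it

TASK

Show a colleague which storage canister was left open and which lid belongs on it: point at the round canister that has no lid by bringing the fingertips over the middle of its mouth, 1 to 5 cm above the rim, and stay there for two seconds. Then point in the same way, 1 to 5 cm above the knob, at the loose round lid that is as wide as that canister, and finish still pointing there after at least two seconds. Only point: touch nothing, move nothing, and on the way keep the fingertips at least 5 cm above every other canister, lid, the mug and the coaster.

Things in the scene. Friction and masses are not known exactly. Their poses are not given: they have to be found in the camera images.
- open_canister_rim (a point): centre of the mouth, level with the rim, of the open canister: round, white ceramic, hollow, 92 mm across, 110 mm high, wall 5 mm, no lid, no handle; stands upright on the worktop, its rim 110 mm above it. z up
- lid_wide_top (a point): top of the knob of the wide loose lid, the one that fits the open canister: a round light-wood disc 92 mm across and 10 mm thick, knob 26 mm across on its middle, lying knob up on the worktop; knob top 32 mm above the worktop. z up
- lid_small_top (a point): top of the knob of the small round wooden lid, 60 mm across, lying knob up on the worktop; 32 mm high in all; not the one asked for
- lid_square_top (a point): top of the knob of the square wooden lid, 88 mm by 88 mm, lying knob up on the worktop; 32 mm high in all; not the one asked for
- closed_round_top (a point): top of the knob of the closed round canister: white ceramic, 92 mm across, wooden lid on; 142 mm high in all; bystander
- closed_square_top (a point): top of the knob of the closed square canister: white ceramic, 86 mm wide, square wooden lid on; 142 mm high in all; bystander
- mug_rim (a point): centre of the mouth of a white mug, 80 mm across without its handle, 90 mm high; bystander
- coaster_top (a point): centre of the upper face of a square cork coaster, 95 mm wide, 8 mm thick; bystander
- spoon: steel spoon lying at the right of the worktop (origin at its underside); bystander
- dish_brush: dish brush lying at the left (origin at its underside); bystander
There are look-alikes about, which are no part of the job. What is shaped like the part that bears lid_wide_top but black is not meant. Leave any turquoise look-alike of the part that bears open_canister_rim alone.

How it is judged (in metres and radians):
On the way, in this order (a step that is already met when the one before it is completed fails the run):
1. the fingertips hover over the mouth of the open canister for 1.7 s (horizontal distance between the grasp point and open_canister_rim below 0.03 m and z of the grasp point in the frame of open_canister_rim between 0.021 and 0.09 m), for 1.7 s.
2. then the fingertips hover over the wide round lid for 1.7 s (horizontal distance between the grasp point and lid_wide_top below 0.03 m and z of the grasp point in the frame of lid_wide_top between 0.021 and 0.09 m), for 1.7 s.
At the end, for the whole second after the job is handed in: The fingertips still hover over the wide round lid: grasp point (about 19 mm behind the fingertips) within 30 mm of its axis and 21 to 90 mm above the knob's top; no canister, lid, mug, coaster, spoon or brush has moved 6 mm or more (all of step 2 and distance of each of open_canister_rim, closed_round_top, closed_square_top, mug_rim, lid_wide_top, lid_small_top, lid_square_top, coaster_top, spoon, dish_brush from where it was at the start of the episode below 0.006 m); the robot touches nothing.
It fails at once if the robot touches anything (contact force between any of the fingers, the arm and anything else above 0.3 N).
It fails at once if a canister, lid, mug, coaster, spoon or brush is moved by 6 mm or more (distance of any of open_canister_rim, closed_round_top, closed_square_top, mug_rim, lid_wide_top, lid_small_top, lid_square_top, coaster_top, spoon, dish_brush from where it was at the start of the episode above 0.006 m).
It fails at once if the robot points at another canister, lid, the mug or the coaster (fingertips less than about 45 mm over its middle) ((horizontal distance between the grasp point and closed_round_top below 0.025 m and z of the grasp point in the frame of closed_round_top between 0 and 0.064 m) or (horizontal distance between the grasp point and closed_square_top below 0.025 m and z of the grasp point in the frame of closed_square_top between 0 and 0.064 m) or (horizontal distance between the grasp point and mug_rim below 0.025 m and z of the grasp point in the frame of mug_rim between 0 and 0.064 m) or (horizontal distance between the grasp point and lid_small_top below 0.025 m and z of the grasp point in the frame of lid_small_top between 0 and 0.064 m) or (horizontal distance between the grasp point and lid_square_top below 0.025 m and z of the grasp point in the frame of lid_square_top between 0 and 0.064 m) or (horizontal distance between the grasp point and coaster_top below 0.025 m and z of the grasp point in the frame of coaster_top between 0 and 0.064 m)).
It also fails if it takes over 40 s, if anything falls off the work surface, if the arm or the gripper's body presses on something with over 40 N, if the wrist force passes 120 N, or if a joint passes its speed limit or range.

ROBOT

A 6-joint arm with a two-finger parallel gripper is mounted at the origin on the work surface. World frame = base frame: x ahead of the robot, y to its left, z up, the work surface at z = 0. Lengths are in mm, angles in rad, forces in N, time in s.
With the tool pointing down it reaches from about 275 to 1000 mm from the base axis. Payload 8.4 kg.
Tool frame: the origin (TCP) lies between the finger pads; the fingertips stand 22 mm ahead of it and the grasp point (between the pads) lies 3 mm ahead of it; z points along the fingers, y is the line along which they close (so a half turn about z gives the same grasp; the last joint's range is limited). The gripper opens to 85 mm and grips with 20 to 120 N. Pads are 22 mm wide; open, the fingers measure 114 mm over their backs; the gripper's body (76 mm by 85 mm) begins 54 mm behind the grasp point. The pads swing forward as they close: fully open they stand 13 mm farther back than shut.
Start: joints at [1.249, 0.353, 1.633, -0, 1.155, -0.002], TCP at [196.484, 593.315, 253.281] pointing down, gripper open.
Joint ranges: [-2.63, 2.63], [-0.92, 2.1], [0.06, 2.66], [-1.3, 4.44], [0, 2.69], [-3.02, 3.02]. Speed limits (rad/s): [2.22, 2.22, 2.79, 3.14, 3.14, 3.14].

INTERFACE

Orientations are given as [roll, pitch, yaw] about the fixed x, y, z axes, in that order (R = Rz(yaw) Ry(pitch) Rx(roll)).
In Python, from rig import r, grab_frame gives the robot as it stands.
- The arm moves only by the shell command python3 -m inch 'ROWS' [FORCE]. ROWS is JSON, a list of rows, each a list of 7 numbers: the turn, a rotation vector about the tool's x, y, z as a fraction of full scale, then the shift along the tool's x, y, z as a fraction of full scale, then the closure, from 0 (fully open) to 1 (shut). In form: [[rx, ry, rz, dx, dy, dz, fingers], ...]. A call has 1 to 8 rows; each row shifts and turns the commanded pose from where the row before left it, along the tool's axes as they then stand; what a row does not reach is not made up. Full scale, the value 1, is 2.5 cm for a shift and pi rad for a turn. A row lasts 1/12 s, in which the tool goes at most 41.7 mm and 7.16 degrees, less where a joint would pass 70% of its speed; a pose out of reach is approached as far as the arm can. A call with a number of a shift or a turn outside -1 to 1 is refused whole. A call with a gripper value outside its range is refused whole. The fingers move at their own pace and stop on an object; FORCE is the grip in N (left out, the last holds). Time passes only in rows, so rows that do not move let the fingers close. It gives the time, the measured TCP pose, the force, the opening and the grip force at its end, in the units of the state.
- r.sense(): the state, without advancing time (a new reading comes with each control period).
- grab_frame(name): name is "scene" or "top"; returns a dict with "pixels" (420x560x3 uint8, red, green, blue), "z_map" (420x560 float32, mm along the optical axis (not along the pixel's ray), 0 where there is no reading), "vertical_fov" (degrees; the focal length in pixels is half the picture's height over the tangent of half this angle, whatever the lens; pixels are square), "cx", "cy" (the principal point, pixels), "cam_to_world" (4x4, takes a point from camera to world coordinates). Camera axes: x right, y down, z forward; pixel columns grow to the right and rows downward; lengths in mm; the calibration is good to about 2 mm. A picture is of the moment at which its call begins.
- r.sign_off(): hands the job in; it is judged then, once.
The state is a dict: "clock": time; "qpos": joint angles; "qvel": joint speeds; "joint_efforts": joint torques, N m; "eef_pos": TCP position; "tcp_rot": TCP orientation; "contact_force": force on the tool from outside, world axes, zero at the start; "wrist_torque": the same for the moment, N m; "opening": opening from 0.0 (shut) to 1.0 (fully open); "grasp_force": force on a finger pad.
Only numpy, scipy, OpenCV 4.12 (cv2) and the standard library are available. Lean on these libraries where they do the work, as an engineer would, in place of code of your own. Each camera call takes 0.05 s, during which the arm holds its last target. There are 200 camera calls.

## Working session

There is one attempt and no reset: what is moved stays moved. The work goes in short steps, Python scripts to look and compute and a shell command to move; the robot and the scene stay as the last step left them, time stands still between calls to the robot, and variables do not carry over. Pictures are saved under pics/ and viewed, at most 10 in all, crops included, and the job is handed in when it is done.

```bash
mkdir -p pics
python3 - <<'E'
from rig import r, grab_frame
import cv2, numpy as np
for n in("scene","top"):
    f=grab_frame(n); cv2.imwrite(f"pics/{n}0.png",f["pixels"][...,::-1]); np.savez(f"{n}0.npz",**f)
    print(n,f["vertical_fov"],f["cx"],f["cy"],np.round(f["cam_to_world"],3).tolist())
s=r.sense();print(s["clock"],s["eef_pos"],s["tcp_rot"],s["opening"])
E
```

```text
scene 44.70381948669855 280.33214117166153 212.1514880840424 [[0.88, 0.384, -0.278, 937.869], [0.474, -0.701, 0.532, -790.331], [0.01, -0.601, -0.8, 1284.244], [0.0, 0.0, 0.0, 1.0]]
top 56.45237627372488 278.8585593047114 214.35492353269296 [[-0.012, -0.992, 0.126, 380.274], [-0.999, 0.008, -0.032, 22.036], [0.031, -0.126, -0.992, 1107.013], [0.0, 0.0, 0.0, 1.0]]
0.1 [196.35083057 592.95023194 252.64034602] [-3.14038633e+00  3.66683718e-06  2.82183272e+00] 1.0016651766225637
```

View pics/scene0.png

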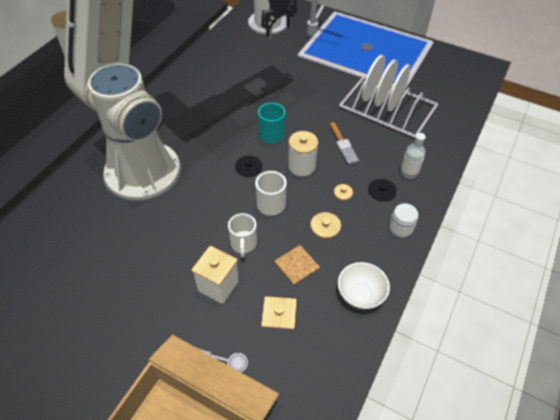

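View pics/top0.png

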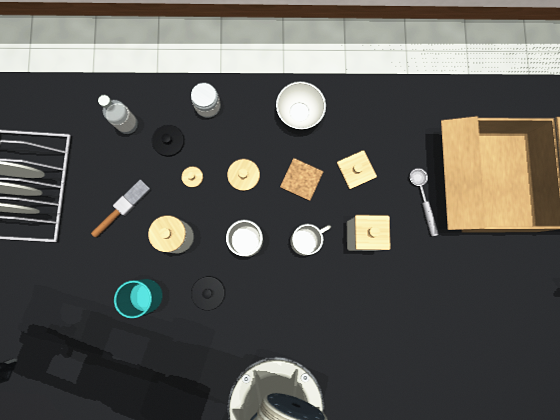

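Top view candidates:
- **Canister:** the white one at (244,238) has an open mouth and no handle, so it fits. The mug (307,240) has a handle, (168,234) and (372,232) are closed, and (133,299) is turquoise.
- **Lid:** the wide wooden round one at (243,174) fits. (192,177) is small, (357,169) is square, and (168,140) and (208,293) are black.

Next I measure these in both views and make one crop to confirm.

```bash
cat > m.py <<'E'
import numpy as np, cv2
def load(n): return dict(np.load(n+"0.npz"))
def ray(f,u,v):
    fl=f["pixels"].shape[0]/2/np.tan(np.radians(f["vertical_fov"])/2)
    d=np.array([(u-f["cx"])/fl,(v-f["cy"])/fl,1.]); T=f["cam_to_world"]
    return T[:3,3],T[:3,:3]@d
def plane(f,u,v,z):
    o,d=ray(f,u,v); return o+d*(z-o[2])/d[2]
def depth_pt(f,u,v):
    o,d=ray(f,u,v); return o+d*f["z_map"][int(round(v)),int(round(u))]
def cloud(f):
    v,u=np.mgrid[:420,:560]; fl=210/np.tan(np.radians(f["vertical_fov"])/2)
    z=f["z_map"]; P=np.stack([(u-f["cx"])/fl*z,(v-f["cy"])/fl*z,z],-1)
    W=P@f["cam_to_world"][:3,:3].T+f["cam_to_world"][:3,3]; W[z==0]=np.nan; return W
def cross(a,b):
    (o,d),(p,e)=a,b; s=np.linalg.lstsq(np.c_[d,-e],p-o,rcond=None)[0]
    A,B=o+s[0]*d,p+s[1]*e; return (A+B)/2,np.linalg.norm(A-B)
E
python3 - <<'E'
from m import *
t,s=load("top"),load("scene"); pts={}
for n,f,(cu,cv_),(lu,lv) in(("top",t,(244,238),(243,174)),("scene",s,(271,193),(326,224))):
    W=cloud(f); hsv=cv2.cvtColor(f["pixels"],cv2.COLOR_RGB2HSV)
    # depth cloud rim / lid
    v,u=np.mgrid[:420,:560]
    near=np.hypot(u-cu,v-cv_)<26
    for lo,hi in((95,125),):
        m=near&(W[...,2]>lo)&(W[...,2]<hi); q=W[m]
        c,rad=cv2.minEnclosingCircle(q[:,:2].astype(np.float32)); print(n,"rim",np.round(c,1),"d",round(2*rad,1),"zmax",np.round(np.percentile(q[:,2],[50,98]),1))
        (c2,ax,_)=cv2.fitEllipse(cv2.convexHull(np.argwhere(m)[:,::-1].astype(np.int32)));pts[n,"rim"]=c2;print("  px",np.round(c2,1),np.round(ax,1))
    wood=cv2.inRange(hsv,(10,50,100),(30,255,255))
    num,lab,st,ce=cv2.connectedComponentsWithStats(wood); k=lab[lv-8 if n=="scene" else lv,lu-9]
    m=lab==k; q=W[m]; c,rad=cv2.minEnclosingCircle(q[:,:2].astype(np.float32))
    k2=m&(W[...,2]>24); print(n,"lid",np.round(c,1),"d",round(2*rad,1),"px",ce[k],"z",np.round(np.nanpercentile(q[:,2],[10,50,98]),1),"knob",np.round(np.nanmean(W[k2],0),1),k2.sum())
    pts[n,"knob"]=np.argwhere(k2)[:,::-1].mean(0)
for k in("rim","knob"):
    print(k,cross(ray(t,*pts["top",k]),ray(s,*pts["scene",k])))
for nm,p in dict(mug=(307,240),clr=(167,234),clsq=(372,232),small=(192,176),sq=(357,169),coast=(302,179),bottle=(104,101),jar=(204,92),turq=(133,299),black=(208,293)).items(): print(nm,np.round(depth_pt(t,*p)))
W=cloud(t); h=np.where(np.hypot(W[...,0],W[...,1])>250,W[...,2],0)
a=t["pixels"][125:275,140:400]; b=s["pixels"][150:260,225:375]
cv2.imwrite("pics/crop.png",np.hstack([cv2.resize(a,(450,300)),cv2.resize(b,(350,300))])[...,::-1])
E
```

```text
top rim [447.9  80.9] d 91.8 zmax [109.3 113.3]
  px [243.5 237.8] [35.8 35.9]
top lid [637.8  88.8] d 96.0 px [243.0746089  174.24308063] z [ 6.6  9.8 31.6] knob [635.   89.1  30.2] 67
scene rim [451.9  76.7] d 99.7 zmax [104.3 111. ]
  px [270.6 183.9] [25.4 30.6]
scene lid [635.   91.3] d 109.9 px [325.37409025 224.48908297] z [-1.2  6.6 28.7] knob [638.4  85.1  27.7] 45
rim (array([448.18740959,  81.52177844,  96.01180161]), np.float64(0.3309324374293914))
knob (array([636.98227603,  89.54091367,  21.37941188]), np.float64(0.27994671769900836))
mug [446. -92.   6.]
clr [456. 266. 141.]
clsq [ 457. -241.  142.]
small [626. 228.  33.]
sq [ 645. -236.   30.]
coast [622. -81.   8.]
bottle [785. 421. 171.]
jar [851. 191.  78.]
turq [290. 388.   6.]
black [305. 181.  29.]
```

View pics/crop.png

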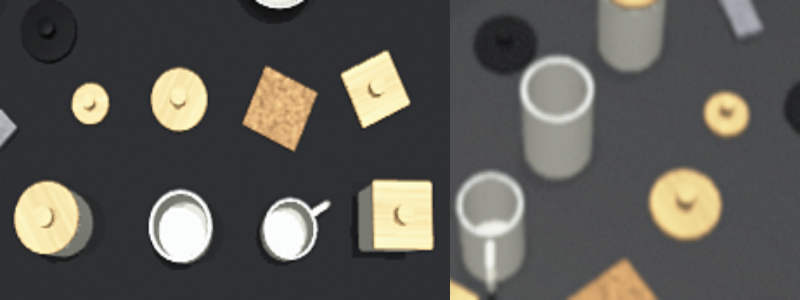

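The crop confirms both: the white canister has an open mouth and no handle, and the wooden lid beside it is wide and round. The rim is at about (448,81,110), 92 mm across, and the knob is at about (637,89,31), with the lid about 93 mm across. Moving high first, at z 253, while closing the fingers.

```bash
python3 -m inch '[[0,0,0,-0.3,-0.3,0,1],[0,0,0,-0.65,-0.65,0,1],[0,0,0,-0.65,-0.65,0,1],[0,0,0,-0.65,-0.65,0,1],[0,0,0,-0.65,-0.65,0,1],[0,0,0,-0.65,-0.65,0,1],[0,0,0,-0.65,-0.65,0,1],[0,0,0,-0.65,-0.65,0,1]]'
```

```text
clock: 0.77
eef_pos: [273.8, 438.2, 253.1]
tcp_rot: [-3.141, 0.0, 2.822]
contact_force: [0.3, 0.9, 0.2]
opening: 0.005
grasp_force: 0.0
```

```bash
python3 -m inch '[[0,0,0,-0.7,-0.7,0,1],[0,0,0,-0.7,-0.7,0,1],[0,0,0,-0.7,-0.7,0,1],[0,0,0,-0.7,-0.7,0,1],[0,0,0,-0.7,-0.7,0,1],[0,0,0,-0.7,-0.7,0,1],[0,0,0,-0.7,-0.7,0,1],[0,0,0,-0.7,-0.7,0,1]]'; python3 -m inch '[[0,0,0,-0.7,-0.7,0,1],[0,0,0,-0.7,-0.7,0,1],[0,0,0,-0.7,-0.7,0,1],[0,0,0,-0.7,-0.7,0,1],[0,0,0,-0.7,-0.7,0,1],[0,0,0,-0.7,-0.7,0,1],[0,0,0,-0.7,-0.7,0,1],[0,0,0,-0.5,-0.7,0,1]]'
```

```text
clock: 1.43
eef_pos: [362.4, 261.3, 253.2]
tcp_rot: [-3.141, 0.0, 2.822]
contact_force: [-0.0, 0.0, 0.4]
opening: 0.0
grasp_force: 0.0
clock: 2.1
eef_pos: [446.8, 86.0, 253.2]
tcp_rot: [-3.141, 0.0, 2.821]
contact_force: [-0.9, 0.4, -0.1]
opening: 0.001
grasp_force: 0.0
```

```bash
python3 -m inch '[[0,0,0,-0.1,-0.17,0.2,1],[0,0,0,0,0,0.5,1],[0,0,0,0,0,0.5,1],[0,0,0,0,0,0.5,1],[0,0,0,0,0,0.5,1],[0,0,0,0,0,0.5,1],[0,0,0,0,0,0.4,1],[0,0,0,0,0,0.3,1]]'
python3 - <<'E'
from rig import grab_frame
import cv2
f=grab_frame("scene"); cv2.imwrite("pics/s1.png",cv2.resize(f["pixels"][60:300,150:450],(750,600))[...,::-1])
E
```

```text
clock: 2.77
eef_pos: [446.6, 83.1, 167.1]
tcp_rot: [-3.141, -0.001, 2.822]
contact_force: [0.4, -0.6, -0.8]
opening: -0.003
grasp_force: 0.0
```

View pics/s1.png

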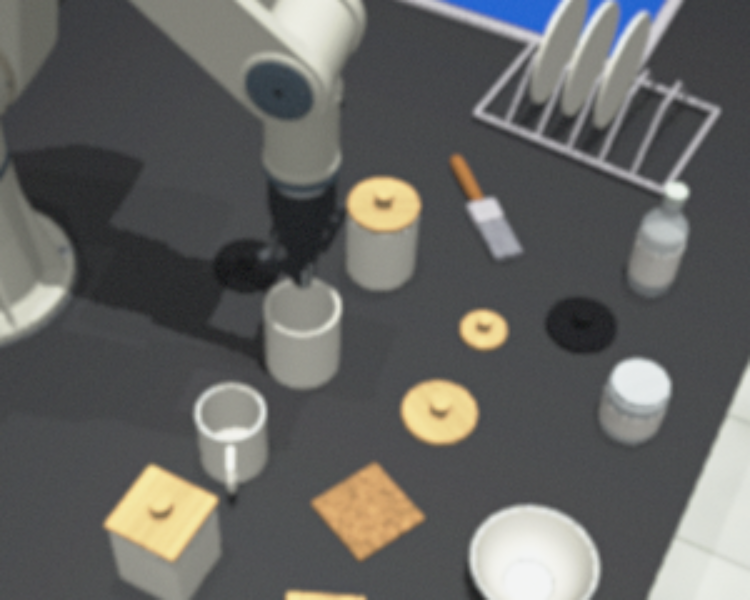

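```bash
for i in 1 2 3 4; do python3 -m inch '[[0,0,0,0,0,0,1],[0,0,0,0,0,0,1],[0,0,0,0,0,0,1],[0,0,0,0,0,0,1],[0,0,0,0,0,0,1],[0,0,0,0,0,0,1],[0,0,0,0,0,0,1],[0,0,0,0,0,0,1]]' | head -2; done
```

```text
clock: 3.48
eef_pos: [447.6, 83.0, 168.4]
clock: 4.15
eef_pos: [447.5, 83.0, 168.3]
clock: 4.82
eef_pos: [447.5, 83.0, 168.3]
clock: 5.48
eef_pos: [447.5, 83.0, 168.3]
```

The picture shows the shut fingertips at crop (305,280), over the middle of the open canister's mouth. It held there for 2.7 s. Now across to the lid.

```bash
python3 -m inch '[[0,0,0,-0.3,0.1,-0.2,1],[0,0,0,-0.5,0.2,0,1],[0,0,0,-0.5,0.2,0,1],[0,0,0,-0.5,0.2,0,1],[0,0,0,-0.5,0.2,0,1],[0,0,0,-0.5,0.2,0,1],[0,0,0,-0.5,0.2,0,1],[0,0,0,-0.5,0.2,0,1]]'; python3 -m inch '[[0,0,0,-0.5,0.2,0,1],[0,0,0,-0.5,0.2,0,1],[0,0,0,-0.5,0.2,0,1],[0,0,0,-0.5,0.2,0,1],[0,0,0,-0.5,0.2,0,1],[0,0,0,-0.5,0.1,0,1],[0,0,0,-0.3,0,0,1],[0,0,0,0,0,0,1]]'
```

```text
clock: 6.15
eef_pos: [550.9, 88.7, 173.6]
tcp_rot: [3.141, 0.0, 2.822]
contact_force: [0.5, -0.0, -1.1]
opening: -0.001
grasp_force: 0.0
clock: 6.82
eef_pos: [638.1, 88.5, 173.4]
tcp_rot: [3.141, 0.001, 2.821]
contact_force: [-0.1, 0.5, -0.4]
opening: 0.001
grasp_force: 0.0
```

Over the lid in the horizontal plane. Descending 90 mm to TCP z of about 83.

```bash
python3 -m inch '[[0,0,0,0,0,0.3,1],[0,0,0,0,0,0.5,1],[0,0,0,0,0,0.5,1],[0,0,0,0,0,0.5,1],[0,0,0,0,0,0.5,1],[0,0,0,0,0,0.5,1],[0,0,0,0,0,0.5,1],[0,0,0,0,0,0.3,1]]'
for i in 1 2 3 4; do python3 -m inch '[[0,0,0,0,0,0,1],[0,0,0,0,0,0,1],[0,0,0,0,0,0,1],[0,0,0,0,0,0,1],[0,0,0,0,0,0,1],[0,0,0,0,0,0,1],[0,0,0,0,0,0,1],[0,0,0,0,0,0,1]]' | head -2; done
python3 - <<'E'
from rig import grab_frame
import cv2
f=grab_frame("scene"); cv2.imwrite("pics/s2.png",cv2.resize(f["pixels"][60:300,150:450],(750,600))[...,::-1])
E
```

```text
clock: 7.48
eef_pos: [635.6, 88.9, 81.0]
tcp_rot: [-3.141, -0.002, 2.822]
contact_force: [-0.7, -0.9, 0.5]
opening: -0.002
grasp_force: 0.0
clock: 8.15
eef_pos: [636.6, 88.9, 83.5]
clock: 8.82
eef_pos: [636.5, 88.9, 83.3]
clock: 9.48
eef_pos: [636.5, 88.9, 83.3]
clock: 10.15
eef_pos: [636.5, 88.9, 83.3]
```

View pics/s2.png

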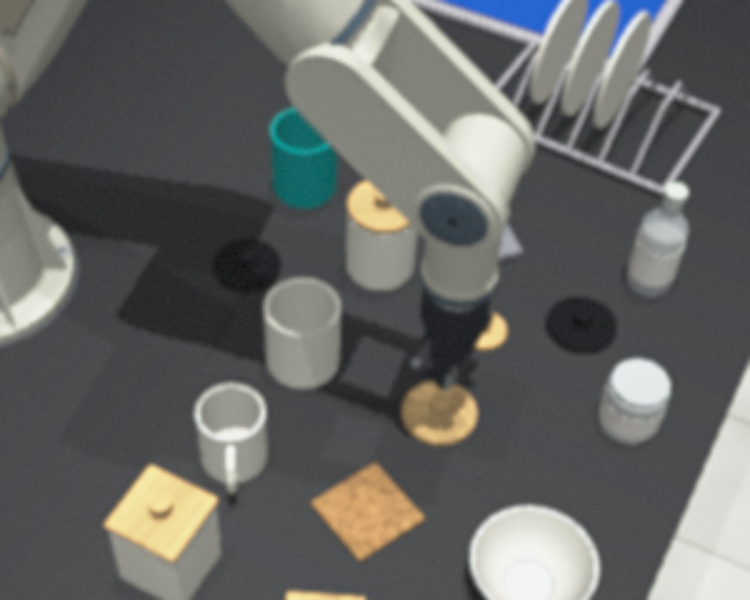

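The fingertips, at crop (447,382), hover just above the wide lid's knob, and nothing has moved.

```bash
python3 -c "from rig import r; print(r.sign_off())"
```

```text
the job is handed in; nothing more can be done
None
```

I pointed at the open white canister for about 2.7 s, then at the wide round wooden lid, where the arm was still pointing after about 2.7 s when I handed the job in; the force readings and pictures showed no contact and nothing moved, but the hand-in returned no verdict.

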